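Slide the red sample rack round into its taped square

TASK

Push the red sample rack along the bench top, round the front corner of whichever fixed neighbour is in the way (the dry-block heater or the pipette tip box), and into the yellow taped square between those two, so that it stands inside the tape and square with it. It must stay flat on the bench all the way, never lifted or tipped; nothing may touch the heater or the tip box, and the blue rack stays where it is.

Things in the scene. Friction and masses are not known exactly. Their poses are not given: they have to be found in the camera images.
- red_rack: Loose red plastic tube rack, the thing to move: 100 x 100 mm, 45 mm high (40 mm block with vertical sides, then fixed white tube caps 5 mm proud), 0.2 to 0.45 kg; too wide to grasp. Origin: centre of its underside; x, y along its sides, z up. It starts nearer the robot than the station, far out to its left or right (blue rack on the other side), turned up to 15 degrees.
- blue_rack: A loose rack of the same make and size in blue: a bystander, not to be moved. Origin: centre of its underside.
- station: Fixed: a square of flat yellow tape (inside 130 x 130 mm, outside 160 x 160 mm), open towards the robot, and a grey dry-block heater on its left. Origin: centre of the square, on the bench; x away from the robot (within 5 degrees), y towards the heater, z up. Heater: 130 x 130 mm, 75 mm high, centred at y = +155 mm, so its sides are at y = 90 and 220 mm, its front at x = -65 mm.
- tip_box: A fixed pipette tip box, grey with an orange lid, 122 mm (its x) by 85 mm (its y), 65 mm high, to the right of the taped square: centred about 140 to 160 mm along the station's -y, turned up to 5 degrees against it. Origin: centre of its underside.
Not all that is in view belongs to the job. Leave any purple look-alike of the red_rack alone.

How it is judged:
By the outcome, as a careful person would: the job done as asked, in the order asked, and still so for the second after the job is handed in, with the robot touching nothing.
It also fails if it takes over 51 s, if anything falls off the work surface, if the arm or the gripper's body presses on something with over 40 N, if the wrist force passes 120 N, or if a joint passes its speed limit or range.

ROBOT

A 6-joint arm with a two-finger parallel gripper is mounted at the origin on the work surface. World frame = base frame: x ahead of the robot, y to its left, z up, the work surface at z = 0. Lengths are in m, angles in degrees, forces in N, time in s.
With the tool pointing down it reaches from about 0.3 to 0.825 m from the base axis. Payload 5.4 kg.
Tool frame: the origin (TCP) lies on the front face of the gripper's body, between the roots of the fingers; the fingertips stand 88 mm ahead of it and the grasp point (between the pads) lies 69 mm ahead of it; z points along the fingers, y is the line along which they close (so a half turn about z gives the same grasp; the last joint's range is limited). The gripper opens to 92 mm and grips with 3 to 60 N. Pads are 20 mm wide; open, the fingers measure 128 mm over their backs; the gripper's body (75 mm by 189 mm) begins 69 mm behind the grasp point.
Start: joints at [62.16, 9.076, 91.501, -0, 79.423, -12.038], TCP at [0.157, 0.553, 0.303] pointing down, gripper open.
Joint ranges: [-166.64, 166.64], [-54.1, 131.32], [10.49, 154.53], [-73.88, 253.88], [9.74, 151.15], [-171.62, 171.62]. Speed limits (degrees/s): [147.25, 147.25, 180, 180, 180, 180].

INTERFACE

Orientations are given as [roll, pitch, yaw] about the fixed x, y, z axes, in that order (R = Rz(yaw) Ry(pitch) Rx(roll)).
In Python, from station import * gives the robot as it stands.
- The arm moves only by the tool carry_out, never from a script. Its arguments are lists of equal length, an entry for each row: "dr": the turn, a rotation vector about the world's x, y, z in rad, a list of three; "xyz": the shift along the world's x, y, z in m, a list of three; "hand": the opening, from 0 (shut) to 1 (fully open). A call has 1 to 12 rows; each row is the pose to reach, as a shift and turn from the pose commanded when the call began; what a row does not reach only later rows make up. A row lasts 1/12 s, in which the tool goes at most 41.7 mm and 7.16 degrees, less where a joint would pass 70% of its speed; a pose out of reach is approached as far as the arm can. A call with a gripper value outside its range is refused whole. The fingers move at their own pace and stop on an object; "grip_force" is the grip in N (left out, the last holds). Time passes only in rows, so rows that repeat a pose let the fingers close. It gives the time, the measured TCP pose, the force, the opening and the grip force at its end, in the units of the state.
- state(): the state, without advancing time (a new reading comes with each control period).
- snapshot(name): name is "scene" or "top" or "wrist"; returns a dict with "image" (420x560x3 uint8, blue, green, red), "fx", "fy", "cx", "cy" (pixels), "extrinsics" (4x4, takes a point from camera to world coordinates); the wrist camera has in their place "tool_from_camera" (4x4, takes a point from camera to tool coordinates, whose origin is the TCP and whose axes are the flange's). Camera axes: x right, y up, looking along -z (the intrinsics and any distortion apply to the point x, -y, -z); pixel columns grow to the right and rows downward; lengths in m; the calibration is good to about 2 mm. A picture is of the moment at which its call begins: read the wrist's pose just before it. There is no depth.
- sign_off(): hands the job in; it is judged then, once.
Trained networks look in the newest picture that a camera, given by its name, has taken for a name from the list of things; names that differ only in an ending like _2 or _b are one class to them, and where a whole thing is asked for, a point or a joint stands for the part that bears it (a point fixed in the world has none). Each returns a list of dicts, best first, with "score" (0 to 1); they miss things now and then, are a little off and sometimes report something else, mostly with a low value. They report only what shows in the picture. A call takes as long as a camera call. They do not tell look-alikes from the thing itself.
- search_frame(label, camera): "pixel" ([column, row] in pixels, amid what is visible of it).
- masks_of(label, camera): "mask" (420x560 bool, what is visible of it) and "pixel" ([column, row] in pixels, amid what is visible of it).
- pinpoint(label, camera): "pixel" ([column, row] in pixels: a listed point, or the origin of a listed thing).
The state is a dict: "clock": time; "joint_pos": joint angles; "dq": joint speeds; "joint_efforts": joint torques, N m; "eef_pos": TCP position; "ee_rot": TCP orientation; "force": force on the tool from outside, world axes, zero at the start; "ft_torque": the same for the moment, N m; "opening": opening from 0.0 (shut) to 1.0 (fully open); "finger_force": force on a finger pad.
Only numpy, scipy, OpenCV 4.12 (cv2) and the standard library are available. Lean on these libraries where they do the work, as an engineer would, in place of code of your own. Each camera call takes 0.05 s, during which the arm holds its last target. There are 200 camera calls.

## Working session

There is one attempt and no reset: what is moved stays moved. The work goes in short steps, Python scripts to look and compute and a tool call to move; the robot and the scene stay as the last step left them, time stands still between calls to the robot, and variables do not carry over. Pictures are saved under pics/ and viewed, at most 10 in all, crops included, and the job is handed in when it is done.

Besides the shell and the picture viewer there is one more tool, called after ">>>" in YAML: its name, and indented under it one key for each argument. carry_out: Moves the arm, as the interface text tells. Its arguments: {"type":"object","properties":{"dr":{"type":"array","items":{"type":"array","items":{"type":"number"}}},"xyz":{"type":"array","items":{"type":"array","items":{"type":"number"}}},"hand":{"type":"array","items":{"type":"number"}},"grip_force":{"type":"number"}},"required":["dr","xyz","hand"]}

```bash
mkdir -p pics
cat > h.py <<'E'
from station import *
import numpy as np, cv2
def ray(s,px):
    K=np.array([[s['fx'],0,s['cx']],[0,s['fy'],s['cy']],[0,0,1.]])
    d=s.get('distortion'); d=np.zeros(5) if d is None else np.array(d,float)
    u=cv2.undistortPoints(np.array(px,float).reshape(-1,1,2),K,d).reshape(-1,2)
    E=np.array(s['extrinsics']); v=np.c_[u[:,0],-u[:,1],-np.ones(len(u))]@E[:3,:3].T
    return E[:3,3],v
def toz(s,px,z):
    o,v=ray(s,px); return o+v*((z-o[2])/v[:,2])[:,None]
E
python3 - <<'E'
from h import *
for n in ("scene","top"):
    s=snapshot(n); cv2.imwrite(f"pics/{n}0.png",s['image'])
    print(n,[k for k in s],np.round(s['extrinsics'],3).tolist())
    for l in ("red_rack","blue_rack","station","tip_box"):
        for f in (search_frame,pinpoint):
            for r in f(l,n): print(l,f.__name__,np.round(r['pixel']),round(r['score'],2),np.round(toz(s,r['pixel'],0)[0],3))
st=state();print(st)
E
```

```text
scene ['image', 'fx', 'fy', 'cx', 'cy', 'extrinsics'] [[0.051, -0.612, 0.79, 1.279], [0.999, 0.031, -0.04, 0.045], [-0.0, 0.791, 0.612, 0.62], [0.0, 0.0, 0.0, 1.0]]
red_rack call [460. 225.] 0.85 [0.559 0.472 0.   ]
red_rack call [372. 192.] 0.6 [0.427 0.305 0.   ]
red_rack call [369. 198.] 0.65 [0.448 0.293 0.   ]
blue_rack call [126. 194.] 0.81 [ 0.402 -0.296  0.   ]
blue_rack call [130. 203.] 0.7 [ 0.439 -0.277 -0.   ]
station call [287. 250.] 0.88 [0.622 0.084 0.   ]
tip_box call [141. 258.] 0.63 [ 0.628 -0.212  0.   ]
tip_box call [144. 267.] 0.71 [ 0.653 -0.201  0.   ]
top ['image', 'fx', 'fy', 'cx', 'cy', 'extrinsics'] [[0.009, 0.999, -0.043, 0.488], [-1.0, 0.009, -0.009, 0.07], [-0.009, 0.043, 0.999, 1.095], [0.0, 0.0, 0.0, 1.0]]
red_rack call [196. 237.] 0.9 [0.451 0.3   0.   ]
red_rack call [128. 187.] 0.87 [0.574 0.474 0.   ]
red_rack call [132. 188.] 0.88 [0.572 0.463 0.   ]
red_rack call [195. 235.] 0.6 [0.457 0.302 0.   ]
blue_rack call [433. 244.] 0.92 [ 0.44  -0.286  0.   ]
blue_rack call [426. 243.] 0.79 [ 0.441 -0.27   0.   ]
station call [289. 164.] 0.92 [0.637 0.07  0.   ]
tip_box call [402. 156.] 0.62 [ 0.657 -0.212  0.   ]
tip_box call [194. 236.] 0.48 [0.454 0.305 0.   ]
tip_box call [400. 159.] 0.79 [ 0.65  -0.205  0.   ]
{'clock': 0.9, 'joint_pos': array([ 6.21609030e+01,  9.07310198e+00,  9.14999327e+01, -2.77527674e-03,
        7.94261074e+01, -1.20386393e+01]), 'dq': array([ 0.01800022, -0.02057685,  0.02383352, -0.0351616 ,  0.01525618,
       -0.05917286]), 'joint_efforts': array([ 5.79993703e-04, -3.85561609e+01, -3.22366941e+01,  7.03154854e-02,
        3.07149324e-02, -4.42620353e-05]), 'eef_pos': array([0.15659501, 0.55324499, 0.30273866]), 'ee_rot': array([1.79999730e+02, 2.84709427e-03, 1.64200051e+02]), 'force': array([-0.06323597,  0.70057258, -0.45203657]), 'ft_torque': array([ 0.00643207,  0.0610648 , -0.01006581]), 'finger_force': 0.0, 'opening': 1.0005243628529934}
```

```bash
ls; python3 -c "
import cv2,numpy as np
a=cv2.imread('pics/scene0.png');b=cv2.imread('pics/top0.png');cv2.imwrite('pics/both.png',cv2.resize(np.vstack([a,b]),(400,600)))"
```

```text
h.py
pics
```

View pics/top0.png

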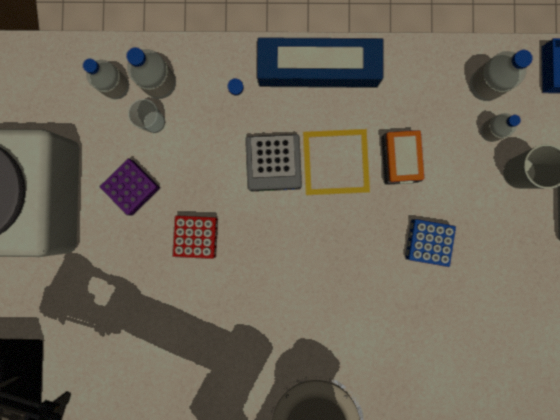

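View pics/scene0.png

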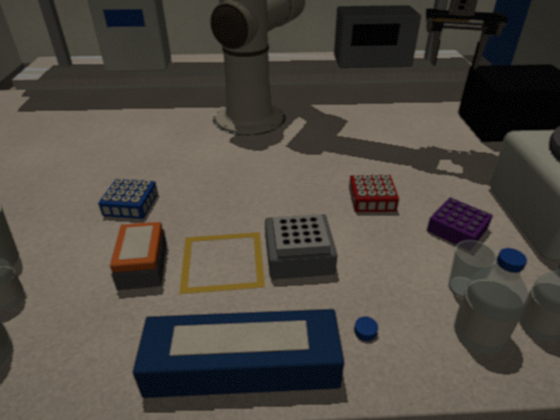

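Top view: red rack at (195,237), purple look-alike at (128,187), blue rack at (433,243), heater at (273,160), tape at (337,162) and tip box at (405,157). Scene view: red at (373,190), purple at (460,221). Only these two could be taken for the target, and I choose (195,237) by colour. Next I fit the poses and check a close crop.

```bash
cat >> h.py <<'E'
from scipy.optimize import minimize
def proj(s,P):
    E=np.linalg.inv(np.array(s['extrinsics'])); q=np.asarray(P)@E[:3,:3].T+E[:3,3]
    return np.c_[s['fx']*q[:,0]/-q[:,2]+s['cx'], s['fy']*-q[:,1]/-q[:,2]+s['cy']]
def box(p,lx,ly,z0,z1):
    x,y,a=p; c,n=np.cos(a),np.sin(a)
    return np.array([[x+c*u-n*v,y+n*u+c*v,z] for z in (z0,z1) for u in(-lx/2,lx/2) for v in(-ly/2,ly/2)])
def fit(s,mask,p0,lx,ly,z0,z1):
    K=4; m=cv2.resize(mask.astype(np.uint8),None,fx=K,fy=K,interpolation=cv2.INTER_NEAREST)
    def cost(p):
        h=cv2.convexHull(proj(s,box(p,lx,ly,z0,z1)).astype(np.float32)); i=np.zeros_like(m)
        cv2.fillPoly(i,[np.round((h+.5)*K*16).astype(np.int32)],1,shift=4)
        return 1-(i&m).sum()/max((i|m).sum(),1)
    best=None
    for a in (-.2,-.07,.07,.2):
        q=np.array([p0[0],p0[1],a])
        r=minimize(cost,q,method='Nelder-Mead',options=dict(initial_simplex=np.vstack([q,q+[.015,0,0],q+[0,.015,0],q+[0,0,.1]]),xatol=1e-4,fatol=1e-4))
        if best is None or r.fun<best.fun: best=r
    return np.r_[best.x[:2],np.degrees(best.x[2]),best.fun]
def biggest(m,near=None):
    n,l,st,c=cv2.connectedComponentsWithStats(m.astype(np.uint8)); 
    if n<2: return m>0
    return l==1+np.argmax(st[1:,4])
def redmask(s):
    h=cv2.cvtColor(s['image'],cv2.COLOR_BGR2HSV); H,S,V=cv2.split(h)
    m=(((H<6)|(H>172))&(S>150)&(V>50)).astype(np.uint8)
    m=cv2.morphologyEx(m,cv2.MORPH_CLOSE,np.ones((13,13),np.uint8)); return biggest(m)
def tapemask(s):
    h=cv2.cvtColor(s['image'],cv2.COLOR_BGR2HSV); H,S,V=cv2.split(h)
    m=biggest(((H>16)&(H<32)&(S>120)&(V>80)))
    return cv2.morphologyEx(m.astype(np.uint8),cv2.MORPH_CLOSE,np.ones((3,3)))>0
E
python3 - <<'E'
from h import *
out=[]
for n in("top","scene"):
    s=snapshot(n)
    R=redmask(s); T=tapemask(s)
    f=np.zeros(T.shape,np.uint8); c,_=cv2.findContours(T.astype(np.uint8),cv2.RETR_EXTERNAL,2); cv2.drawContours(f,c,-1,1,-1)
    print(n,'red',R.sum(),np.round(fit(s,R,(.453,.3),.1,.1,0,.04),4))
    print(n,'tape',T.sum(),np.round(fit(s,f,(.64,-.03),.16,.16,0,0),4))
    for l,p,g in(("blue_rack",(.44,-.28),(.1,.1,0,.045)),("tip_box",(.65,-.2),(.122,.085,0,.065))):
        r=masks_of(l,n)
        if r: print(n,l,np.round(fit(s,r[0]['mask'],p,*g),4))
    im=s['image']; 
    a=(slice(170,280),slice(90,260)) if n=="top" else (slice(150,260),slice(330,500))
    out.append(cv2.resize(im[a],None,fx=3,fy=2.6))
cv2.imwrite('pics/crop1.png',np.vstack(out)[:600])
E
```

```text
top red 1714 [ 0.4553  0.2981 -2.305   0.0812]
top tape 1367 [ 0.6434 -0.0457  3.209   0.016 ]
top blue_rack [ 0.4452 -0.2699 -8.5972  0.0607]
top tip_box [ 0.6483 -0.2009  5.087   0.0786]
scene red 939 [ 0.4075  0.3072 -5.5591  0.4341]
scene tape 1388 [ 0.6427 -0.0474  3.363   0.0243]
scene blue_rack [ 0.4479 -0.2716 -5.3167  0.085 ]
scene tip_box [ 0.6519 -0.2008  6.2376  0.0567]
```

View pics/crop1.png

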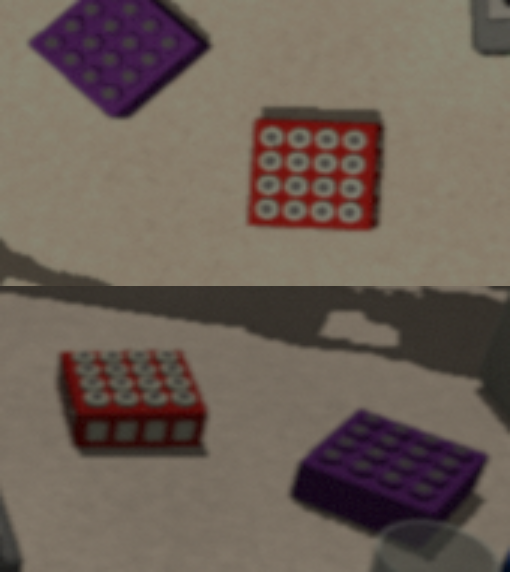

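The crop confirms it: the red block with white caps is the target and the purple one is the look-alike. The station is at (0.643, -0.0465) with yaw 3.3°, and the red rack is at (0.455, 0.298). I'll push along the station's -y with two fingertips, then along its +x.

>>> carry_out:
  dr:
    - [0, 0, -1.237]
    - [0, 0, -1.237]
    - [0, 0, -1.237]
    - [0, 0, -1.237]
    - [0, 0, -1.237]
    - [0, 0, -1.237]
    - [0, 0, -1.237]
    - [0, 0, -1.237]
    - [0, 0, -1.237]
    - [0, 0, -1.237]
    - [0, 0, -1.237]
    - [0, 0, -1.237]
  xyz:
    - [0.293, -0.165, -0.1]
    - [0.293, -0.165, -0.1]
    - [0.293, -0.165, -0.1]
    - [0.293, -0.165, -0.1]
    - [0.293, -0.165, -0.1]
    - [0.293, -0.165, -0.1]
    - [0.293, -0.165, -0.1]
    - [0.293, -0.165, -0.1]
    - [0.293, -0.165, -0.1]
    - [0.293, -0.165, -0.1]
    - [0.293, -0.165, -0.1]
    - [0.293, -0.165, -0.1]
  hand: [0.58, 0.58, 0.58, 0.58, 0.58, 0.58, 0.58, 0.58, 0.58, 0.58, 0.58, 0.58]

```text
clock: 2.2
eef_pos: [0.4496, 0.3882, 0.2027]
ee_rot: [-180.0, -0.0, 93.5]
force: [-0.9, -0.2, 1.1]
opening: 0.577
finger_force: 0.0
```

>>> carry_out:
  dr:
    - [0, 0, -0.003]
    - [0, 0, -0.003]
    - [0, 0, -0.003]
    - [0, 0, -0.003]
    - [0, 0, -0.003]
  xyz:
    - [0, 0, -0.03]
    - [0, 0, -0.06]
    - [0, 0, -0.09]
    - [0, 0, -0.102]
    - [0, 0, -0.102]
  hand: [0.58, 0.58, 0.58, 0.58, 0.58]

```text
clock: 2.62
eef_pos: [0.4469, 0.3876, 0.0975]
ee_rot: [-179.7, 0.2, 93.3]
force: [0.4, 0.4, 0.0]
opening: 0.579
finger_force: 0.0
```

Run:
```python
from h import *
s=snapshot("scene");t=snapshot("top")
cv2.imwrite('pics/d1.png',np.hstack([cv2.resize(s['image'][120:280,280:520],(400,267)),cv2.resize(t['image'][130:290,90:330],(400,267))]))
print(state()['eef_pos'])
```

```text
[0.44970498 0.38893944 0.10174867]
```

View pics/d1.png

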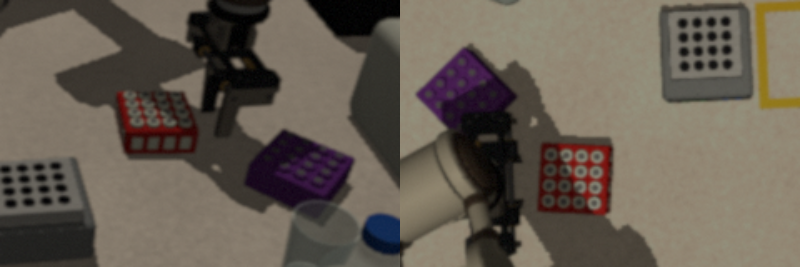

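The picture shows both fingertips left of the red rack, centred on its side and clear of the purple one. I start pushing.

>>> carry_out:
  dr:
    - [0, 0, 0]
    - [0, 0, 0]
    - [0, 0, 0]
    - [0, 0, 0]
    - [0, 0, 0]
    - [0, 0, 0]
    - [0, 0, 0]
    - [0, 0, 0]
    - [0, 0, 0]
    - [0, 0, 0]
    - [0, 0, 0]
    - [0, 0, 0]
  xyz:
    - [0.0005, -0.008, 0]
    - [0.0009, -0.016, 0]
    - [0.0014, -0.024, 0]
    - [0.0018, -0.032, 0]
    - [0.0023, -0.04, 0]
    - [0.0028, -0.048, 0]
    - [0.0032, -0.056, 0]
    - [0.0037, -0.064, 0]
    - [0.0041, -0.072, 0]
    - [0.0046, -0.08, 0]
    - [0.0051, -0.088, 0]
    - [0.0055, -0.096, 0]
  hand: [0.58, 0.58, 0.58, 0.58, 0.58, 0.58, 0.58, 0.58, 0.58, 0.58, 0.58, 0.58]

```text
clock: 3.72
eef_pos: [0.4551, 0.2915, 0.1007]
ee_rot: [-180.0, -0.0, 93.1]
force: [1.3, 2.3, 1.5]
opening: 0.578
finger_force: 1.2
```

```bash
cat >> h.py <<'E'
S=np.array([.643,-.0465]); A=np.radians(3.3); Rs=np.array([[np.cos(A),-np.sin(A)],[np.sin(A),np.cos(A)]])
def rep():
    st=state(); print('tcp st',np.round((st['eef_pos'][:2]-S)@Rs,4),'z',round(st['eef_pos'][2],4),'yaw',round(st['ee_rot'][2],2),'t',st['clock'])
    s=snapshot('top'); m=redmask(s); c=np.argwhere(m).mean(0)[::-1]; p0=toz(s,[c],.03)[0]
    f=fit(s,m,p0[:2],.1,.1,0.02,.04); print('red',np.round(f,4),'st',np.round((f[:2]-S)@Rs,4),'area',m.sum()); return s,m
E
python3 -c "
from h import *
rep()"
```

```text
tcp st [-0.1681  0.3482] z 0.1007 yaw 93.15 t 3.7167
red [0.4622 0.2325 0.7916 0.0995] st [-0.1644  0.2889] area 1618
```

>>> carry_out:
  dr:
    - [0, 0, 0]
    - [0, 0, 0]
    - [0, 0, 0]
    - [0, 0, 0]
    - [0, 0, 0]
    - [0, 0, 0]
    - [0, 0, 0]
    - [0, 0, 0]
    - [0, 0, 0]
    - [0, 0, 0]
    - [0, 0, 0]
    - [0, 0, 0]
  xyz:
    - [0.0006, -0.01, 0]
    - [0.0012, -0.02, 0]
    - [0.0017, -0.03, 0]
    - [0.0023, -0.04, 0]
    - [0.0029, -0.05, 0]
    - [0.0035, -0.06, 0]
    - [0.004, -0.07, 0]
    - [0.0046, -0.08, 0]
    - [0.0052, -0.09, 0]
    - [0.0058, -0.1, 0]
    - [0.0063, -0.11, 0]
    - [0.0069, -0.12, 0]
  hand: [0.58, 0.58, 0.58, 0.58, 0.58, 0.58, 0.58, 0.58, 0.58, 0.58, 0.58, 0.58]

```text
clock: 4.77
eef_pos: [0.462, 0.1713, 0.1007]
ee_rot: [-180.0, 0.0, 93.2]
force: [0.3, 0.3, -1.5]
opening: 0.582
finger_force: 0.5
```

>>> carry_out:
  dr:
    - [0, 0, 0]
    - [0, 0, 0]
    - [0, 0, 0]
    - [0, 0, 0]
    - [0, 0, 0]
    - [0, 0, 0]
    - [0, 0, 0]
    - [0, 0, 0]
    - [0, 0, 0]
    - [0, 0, 0]
    - [0, 0, 0]
    - [0, 0, 0]
  xyz:
    - [0.0006, -0.01, 0]
    - [0.0012, -0.02, 0]
    - [0.0017, -0.03, 0]
    - [0.0023, -0.04, 0]
    - [0.0029, -0.05, 0]
    - [0.0035, -0.06, 0]
    - [0.004, -0.07, 0]
    - [0.0046, -0.08, 0]
    - [0.0052, -0.09, 0]
    - [0.0058, -0.1, 0]
    - [0.0063, -0.11, 0]
    - [0.0069, -0.12, 0]
  hand: [0.58, 0.58, 0.58, 0.58, 0.58, 0.58, 0.58, 0.58, 0.58, 0.58, 0.58, 0.58]

```text
clock: 5.77
eef_pos: [0.4689, 0.0513, 0.1007]
ee_rot: [-180.0, -0.0, 93.1]
force: [-0.5, 0.1, -1.2]
opening: 0.577
finger_force: 0.6
```

Run:
```python
from h import *
s,m=rep(); o=s['image'].copy(); o[m]=o[m]//2+np.array([0,127,0],np.uint8)
w=snapshot('scene')['image']
cv2.imwrite('pics/e1.png',np.hstack([cv2.resize(s['image'][100:300,220:480],(390,300)),cv2.resize(w[120:320,100:360],(390,300))]))
```

```text
tcp st [-0.1682  0.1076] z 0.1007 yaw 93.15 t 5.7667
red [ 0.4766 -0.0113  3.2541  0.8319] st [-0.1641  0.0447] area 298
```

View pics/e1.png

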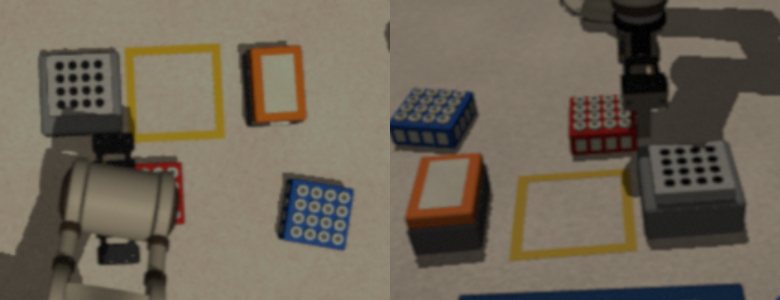

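The rack is moving square along the front of the heater. I finish push 1 with 48 mm more, slower, then back off and rise.

>>> carry_out:
  dr:
    - [0, 0, 0]
    - [0, 0, 0]
    - [0, 0, 0]
    - [0, 0, 0]
    - [0, 0, 0]
    - [0, 0, 0]
    - [0, 0, 0]
    - [0, 0, 0]
    - [0, 0, 0]
    - [0, 0, 0]
    - [0, 0, 0]
    - [0, 0, 0]
  xyz:
    - [0.0003, -0.006, 0]
    - [0.0006, -0.012, 0]
    - [0.001, -0.018, 0]
    - [0.0014, -0.024, 0]
    - [0.0017, -0.03, 0]
    - [0.002, -0.035, 0]
    - [0.0023, -0.04, 0]
    - [0.0025, -0.043, 0]
    - [0.0026, -0.045, 0]
    - [0.0027, -0.047, 0]
    - [0.0028, -0.048, 0]
    - [0.0028, -0.048, 0]
  hand: [0.58, 0.58, 0.58, 0.58, 0.58, 0.58, 0.58, 0.58, 0.58, 0.58, 0.58, 0.58]

```text
clock: 6.87
eef_pos: [0.4717, 0.004, 0.1007]
ee_rot: [180.0, 0.0, 93.2]
force: [0.3, -0.0, 0.6]
opening: 0.578
finger_force: 0.2
```

>>> carry_out:
  dr:
    - [0, 0, 0]
    - [0, 0, 0]
    - [0, 0, 0]
    - [0, 0, 0]
    - [0, 0, 0]
    - [0, 0, 0]
    - [0, 0, 0]
    - [0, 0, 0]
    - [0, 0, 0]
    - [0, 0, 0]
    - [0, 0, 0]
    - [0, 0, 0]
  xyz:
    - [-0.0005, 0.01, 0]
    - [-0.001, 0.02, 0]
    - [-0.002, 0.03, 0]
    - [-0.002, 0.04, 0.02]
    - [-0.01, 0.04, 0.06]
    - [-0.03, 0.04, 0.1]
    - [-0.06, 0.04, 0.11]
    - [-0.1, 0.04, 0.11]
    - [-0.13, 0.04, 0.11]
    - [-0.13, 0.07, 0.11]
    - [-0.13, 0.1, 0.11]
    - [-0.13, 0.12, 0.11]
  hand: [0.58, 0.58, 0.58, 0.58, 0.58, 0.58, 0.58, 0.58, 0.58, 0.58, 0.58, 0.58]

```text
clock: 7.87
eef_pos: [0.3407, 0.1262, 0.2109]
ee_rot: [179.9, -0.0, 93.1]
force: [-0.3, -2.1, -0.3]
opening: 0.577
finger_force: 0.0
```

Run:
```python
from h import *
s,m=rep(); cv2.imwrite('pics/f1.png',cv2.resize(s['image'][100:300,220:480],(780,600)))
```

```text
tcp st [-0.2919  0.1899] z 0.2109 yaw 93.15 t 7.8667
red [ 0.4783 -0.054   2.5517  0.0557] st [-0.1648  0.002 ] area 1694
```

View pics/f1.png

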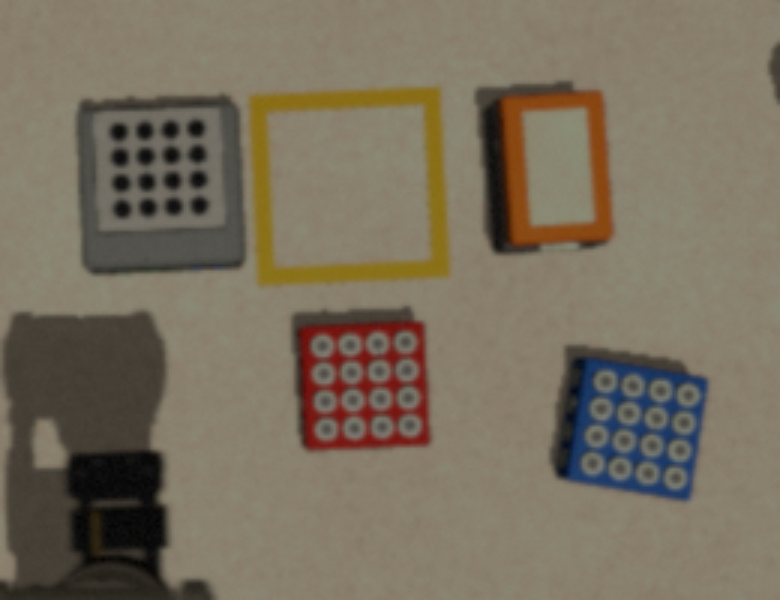

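The rack stands square and centred in front of the tape, at station (-0.165, 0.001), yaw about 3°. Next I go behind it.

>>> carry_out:
  dr:
    - [0, 0, 1.573]
    - [0, 0, 1.573]
    - [0, 0, 1.573]
    - [0, 0, 1.573]
    - [0, 0, 1.573]
    - [0, 0, 1.573]
    - [0, 0, 1.573]
    - [0, 0, 1.573]
    - [0, 0, 1.573]
    - [0, 0, 1.573]
    - [0, 0, 1.573]
    - [0, 0, 1.573]
  xyz:
    - [0.048, -0.187, 0]
    - [0.048, -0.187, 0]
    - [0.048, -0.187, 0]
    - [0.048, -0.187, 0]
    - [0.048, -0.187, 0]
    - [0.048, -0.187, 0]
    - [0.048, -0.187, 0]
    - [0.048, -0.187, 0]
    - [0.048, -0.187, 0]
    - [0.048, -0.187, 0]
    - [0.048, -0.187, 0]
    - [0.048, -0.187, 0]
  hand: [0.58, 0.58, 0.58, 0.58, 0.58, 0.58, 0.58, 0.58, 0.58, 0.58, 0.58, 0.58]

```text
clock: 8.92
eef_pos: [0.3895, -0.0622, 0.2105]
ee_rot: [-180.0, -0.0, 172.0]
force: [-0.5, 0.5, -0.3]
opening: 0.579
finger_force: 0.0
```

Run:
```python
from h import *
st=state(); print(st['eef_pos'],st['ee_rot'],(st['eef_pos'][:2]-S)@Rs)
```

```text
[ 0.389517   -0.06219916  0.2104666 ] [-1.79993691e+02 -3.41872347e-02  1.72002280e+02] [-0.25396638 -0.00108163]
```

>>> carry_out:
  dr:
    - [0, 0, 0.1]
    - [0, 0, 0.197]
    - [0, 0, 0.197]
  xyz:
    - [0, 0.001, 0]
    - [0, 0.001, 0]
    - [0, 0.001, 0]
  hand: [0.58, 0.58, 0.58]

```text
clock: 9.17
eef_pos: [0.3896, -0.0612, 0.2105]
ee_rot: [-180.0, -0.0, -176.9]
force: [-0.4, -0.4, 0.8]
opening: 0.583
finger_force: 0.0
```

>>> carry_out:
  dr:
    - [0, 0, 0.003]
    - [0, 0, 0.003]
    - [0, 0, 0.003]
    - [0, 0, 0.003]
    - [0, 0, 0.003]
  xyz:
    - [0, 0, -0.03]
    - [0, 0, -0.06]
    - [0, 0, -0.09]
    - [0, 0, -0.11]
    - [0, 0, -0.11]
  hand: [0.58, 0.58, 0.58, 0.58, 0.58]

```text
clock: 9.58
eef_pos: [0.3866, -0.0599, 0.0969]
ee_rot: [179.8, -0.5, -177.1]
force: [-0.9, -0.8, -0.2]
opening: 0.578
finger_force: 0.0
```

>>> carry_out:
  dr:
    - [0, 0, 0]
    - [0, 0, 0]
    - [0, 0, 0]
    - [0, 0, 0]
    - [0, 0, 0]
    - [0, 0, 0]
    - [0, 0, 0]
    - [0, 0, 0]
    - [0, 0, 0]
    - [0, 0, 0]
    - [0, 0, 0]
    - [0, 0, 0]
  xyz:
    - [0.007, 0.0004, 0]
    - [0.014, 0.0008, 0]
    - [0.021, 0.0012, 0]
    - [0.028, 0.0016, 0]
    - [0.035, 0.002, 0]
    - [0.042, 0.0024, 0]
    - [0.049, 0.0028, 0]
    - [0.056, 0.0032, 0]
    - [0.063, 0.0036, 0]
    - [0.07, 0.004, 0]
    - [0.077, 0.0044, 0]
    - [0.084, 0.0048, 0]
  hand: [0.58, 0.58, 0.58, 0.58, 0.58, 0.58, 0.58, 0.58, 0.58, 0.58, 0.58, 0.58]

```text
clock: 10.58
eef_pos: [0.4743, -0.0569, 0.1006]
ee_rot: [180.0, -0.0, -176.9]
force: [-3.1, -0.4, 1.7]
opening: 0.576
finger_force: 1.2
```

Run:
```python
from h import *
s,m=rep(); w=snapshot('scene')['image']
cv2.imwrite('pics/g1.png',np.hstack([cv2.resize(s['image'][100:300,220:480],(390,300)),cv2.resize(w[120:320,100:360],(390,300))]))
```

```text
tcp st [-0.169  -0.0006] z 0.1006 yaw -176.95 t 10.5833
red [ 0.5453 -0.0507  3.5617  0.5708] st [-0.0978  0.0014] area 761
```

View pics/g1.png

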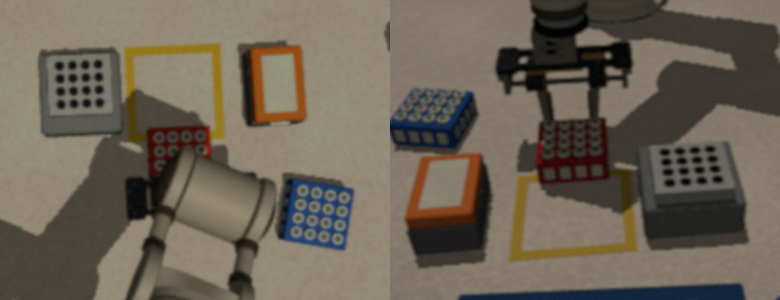

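The picture shows the rack entering the tape squarely, centred between the neighbours. I push the remaining 110 mm.

>>> carry_out:
  dr:
    - [0, 0, 0]
    - [0, 0, 0]
    - [0, 0, 0]
    - [0, 0, 0]
    - [0, 0, 0]
    - [0, 0, 0]
    - [0, 0, 0]
    - [0, 0, 0]
    - [0, 0, 0]
    - [0, 0, 0]
    - [0, 0, 0]
    - [0, 0, 0]
  xyz:
    - [0.006, 0.0003, 0]
    - [0.012, 0.0007, 0]
    - [0.018, 0.001, 0]
    - [0.024, 0.0014, 0]
    - [0.03, 0.0017, 0]
    - [0.036, 0.0021, 0]
    - [0.042, 0.0024, 0]
    - [0.048, 0.0028, 0]
    - [0.054, 0.0031, 0]
    - [0.06, 0.0035, 0]
    - [0.066, 0.0038, 0]
    - [0.072, 0.0042, 0]
  hand: [0.58, 0.58, 0.58, 0.58, 0.58, 0.58, 0.58, 0.58, 0.58, 0.58, 0.58, 0.58]

```text
clock: 11.68
eef_pos: [0.5463, -0.0527, 0.1007]
ee_rot: [-180.0, 0.0, -176.9]
force: [-0.4, 0.9, -1.1]
opening: 0.581
finger_force: 0.5
```

>>> carry_out:
  dr:
    - [0, 0, 0]
    - [0, 0, 0]
    - [0, 0, 0]
    - [0, 0, 0]
    - [0, 0, 0]
    - [0, 0, 0]
    - [0, 0, 0]
    - [0, 0, 0]
    - [0, 0, 0]
    - [0, 0, 0]
    - [0, 0, 0]
    - [0, 0, 0]
  xyz:
    - [0.005, 0.0003, 0]
    - [0.01, 0.0006, 0]
    - [0.015, 0.0009, 0]
    - [0.019, 0.0011, 0]
    - [0.023, 0.0013, 0]
    - [0.027, 0.0016, 0]
    - [0.03, 0.0017, 0]
    - [0.032, 0.0018, 0]
    - [0.034, 0.002, 0]
    - [0.035, 0.002, 0]
    - [0.036, 0.0021, 0]
    - [0.036, 0.0021, 0]
  hand: [0.58, 0.58, 0.58, 0.58, 0.58, 0.58, 0.58, 0.58, 0.58, 0.58, 0.58, 0.58]

```text
clock: 12.68
eef_pos: [0.5819, -0.0507, 0.1007]
ee_rot: [-180.0, 0.0, -176.9]
force: [-1.7, 0.1, -0.0]
opening: 0.58
finger_force: 0.6
```

>>> carry_out:
  dr:
    - [0, 0, 0]
    - [0, 0, 0]
    - [0, 0, 0]
    - [0, 0, 0]
    - [0, 0, 0]
    - [0, 0, 0]
    - [0, 0, 0]
    - [0, 0, 0]
    - [0, 0, 0]
    - [0, 0, 0]
    - [0, 0, 0]
    - [0, 0, 0]
  xyz:
    - [-0.01, -0.0006, 0]
    - [-0.025, -0.0015, 0]
    - [-0.045, -0.0025, 0.01]
    - [-0.065, -0.0035, 0.04]
    - [-0.09, -0.005, 0.07]
    - [-0.115, -0.006, 0.1]
    - [-0.14, -0.01, 0.11]
    - [-0.17, -0.01, 0.11]
    - [-0.19, 0.02, 0.11]
    - [-0.2, 0.055, 0.11]
    - [-0.2, 0.09, 0.11]
    - [-0.2, 0.12, 0.11]
  hand: [0.58, 0.58, 0.58, 0.58, 0.58, 0.58, 0.58, 0.58, 0.58, 0.58, 0.58, 0.58]

```text
clock: 13.68
eef_pos: [0.3813, 0.0708, 0.2111]
ee_rot: [180.0, 0.2, -177.0]
force: [1.0, 0.5, -0.5]
opening: 0.581
finger_force: 0.0
```

Run:
```python
from h import *
s,m=rep(); cv2.imwrite('pics/i1.png',cv2.resize(s['image'][100:300,220:480],(780,600),interpolation=cv2.INTER_CUBIC))
```

```text
tcp st [-0.2545  0.1322] z 0.2111 yaw -177.02 t 13.6833
red [ 0.6428 -0.0443  3.1902  0.0581] st [-0.0001  0.0022] area 1680
```

View pics/i1.png

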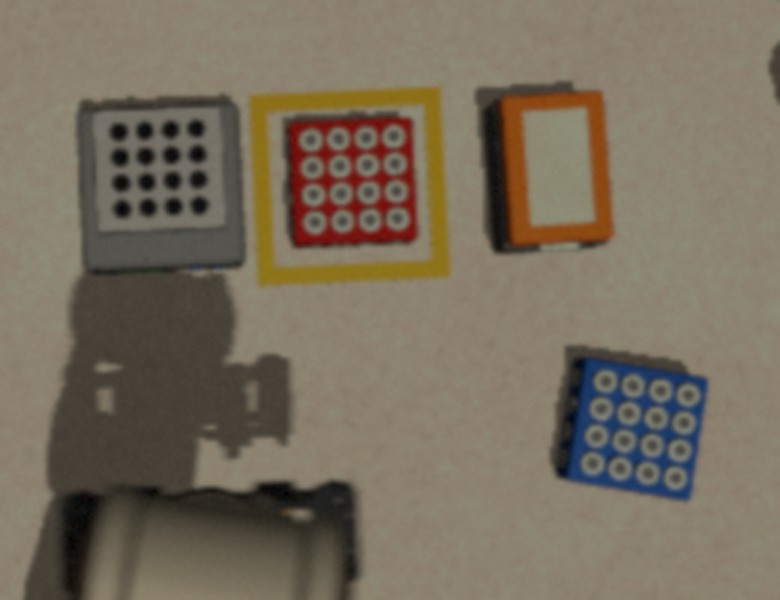

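The red rack stands inside the tape, centred to about 2 mm (station 0.000, 0.002) and square at 3.2° against 3.3°. The blue rack has not moved and the robot touches nothing, so I hand it in.

```bash
python3 -c "
from station import *
print(sign_off())"
```

```text
the job is handed in; nothing more can be done
None
```

The job is handed in: by the last top-camera fit the red rack stands inside the tape, within about 2 mm of centre and square to about 0.1°; it was pushed flat on the bench in 13.7 s, the heater and tip box look untouched, and the blue rack is where it was.

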